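# Shut the fixings box and hold it up level by its handle

### The job

The open box of steel fixings on the workbench is about to go back to the rack. Slide its blue lid fully shut while the box stands on the bench so that nothing can fall out, then pick the box up by its red handle bar, keeping it level, and hold it still and level with its underside about 12 cm above the bench: finish like that, holding it in the air. Keep the fixings inside and leave the hammer, screwdriver, tape measure and timber offcut where they lie.

Things in the scene. Friction and masses are not known exactly. Their poses are not given: they have to be found in the camera images.
- box: Loose wooden box of fixings, about 0.5 kg: 110 (x) by 230 (y) by 60 mm high, 66 at the groove lips; walls 8 mm. At y = 0 uprights stand outside both long sides (36 mm in y, 130 mm high, outer faces at x = +-65 mm) and carry a red handle bar. Origin: centre of the underside; x across, along the bar; y along the box, the way the lid opens; z up. Balances within 12 mm of the bar's middle.
- handle_mid (a point): Middle of the red handle bar, at (0, 0, 120 mm) in the box's frame, same axes. The bar is 18 mm wide (y), 20 mm high (z 110 to 130 mm) and runs along the box's x, 110 mm of it free between the uprights. Grip it across its 18 mm from above, fingers closing along the box's y; 52 mm are free between bar and lid.
- lid (a joint): Slide of the blue lid along the box's y: 0 m = fully shut against its stop, positive = slid out towards the box's +y end, at most 0.08 m. Sliding friction about 1.2 N plus damping of 3 N per m/s; it stays where it is left.
- lid_pull (a point): Centre of the dark wooden pull on the blue lid, moving with it, at (0, 85 mm + joint value, 71 mm) in the box's frame, same axes: a bar 50 mm in x, 14 mm in y, 26 mm high, from the lid's top face at 58 mm to 84 mm over the box's underside. Grip it from above with the fingers closing along the box's y, or push it. The lid is 92 x 218 x 6 mm.
- brace_a: Loose L-shaped flat steel corner brace, legs 60 and 46 mm, 16 mm wide, 5 mm thick, on the box's floor; origin under its middle.
- brace_b: Second steel corner brace, the same.
- washer: Loose brass washer, 38 mm across, 6 mm thick, on the box's floor; origin under its centre.
- hammer: Hammer with a wooden handle, about 270 mm long, lying on the bench beyond the box's +x side. Leave alone.
- screwdriver: Screwdriver with yellow handle, about 190 mm long, lying on the bench on the box's -x side. Leave alone.
- tape: Grey and yellow tape measure, 62 x 62 x 30 mm, lying on the bench beyond the box's -y end. Leave alone.
- offcut: Offcut of timber, 190 x 70 x 45 mm, lying on the bench to the robot's left. Leave alone.
- table: The plywood workbench; its top is at z = 0.

How it is judged (in metres and radians):
On the way, in this order (a step that is already met when the one before it is completed fails the run):
1. the lid is slid fully shut with the box still on the bench (value of joint lid below 0.004 m and height (world z) of box below 0.01 m), for 0.2 s.
2. the box is lifted clear, held by its handle bar (height (world z) of box above 0.05 m and contact force between box and the fingers above 2 N and distance between the grasp point and handle_mid below 0.06 m), for 0.2 s.
At the end, for the whole second after the job is handed in: Box held by its bar in the fingers (over 2 N, bar middle within 60 mm of the TCP), underside 85 to 155 mm up, tilt under 0.1 rad, still (0.03 m/s, 0.2 rad/s), touching neither bench nor bystanders; lid within 5 mm of shut; braces and washer inside (height (world z) of box between 0.085 and 0.155 m and angle between box's own z axis and vertical below 0.1 rad and linear speed of box below 0.03 m/s and angular speed of box below 0.2 rad/s and value of joint lid below 0.005 m and contact force between box and the fingers above 2 N and distance between the grasp point and handle_mid below 0.06 m and contact force between box and table below 0.05 N and contact force between box and hammer below 0.05 N and contact force between box and screwdriver below 0.05 N and contact force between box and tape below 0.05 N and contact force between box and offcut below 0.05 N and x of brace_a in the frame of box between -0.05 and 0.05 m and y of brace_a in the frame of box between -0.112 and 0.112 m and x of brace_b in the frame of box between -0.05 and 0.05 m and y of brace_b in the frame of box between -0.112 and 0.112 m and x of washer in the frame of box between -0.05 and 0.05 m and y of washer in the frame of box between -0.112 and 0.112 m and z of brace_a in the frame of box between 0 and 0.055 m and z of brace_b in the frame of box between 0 and 0.055 m and z of washer in the frame of box between 0 and 0.055 m); the arm keeps its last pose, push and grip.
It fails at once if the box is lifted while its lid is not shut (height (world z) of box above 0.02 m and value of joint lid above 0.012 m).
It fails at once if the box is tipped by more than 0.3 rad (angle between box's own z axis and vertical above 0.3 rad).
It fails at once if the hammer, screwdriver, tape measure or offcut is moved by more than 30 mm (distance of any of hammer, screwdriver, tape, offcut from where it was at the start of the episode above 0.03 m).
It also fails if it takes over 43 s, if anything falls off the work surface, if the arm or the gripper's body presses on something with over 40 N, if the wrist force passes 120 N, or if a joint passes its speed limit or range.

### The arm

A 7-joint arm with a two-finger parallel gripper is mounted at the origin on the work surface. World frame = base frame: x ahead of the robot, y to its left, z up, the work surface at z = 0. Lengths are in mm, angles in rad, forces in N, time in s.
With the tool pointing down it reaches from about 400 to 850 mm from the base axis. Payload 6.9 kg.
Tool frame: the origin (TCP) lies between the finger pads, 19 mm behind the fingertips; this is the grasp point; z points along the fingers, y is the line along which they close (so a half turn about z gives the same grasp; the last joint's range is limited). The gripper opens to 85 mm and grips with 20 to 120 N. Pads are 22 mm wide; open, the fingers measure 114 mm over their backs; the gripper's body (76 mm by 85 mm) begins 54 mm behind the grasp point. The pads swing forward as they close: fully open they stand 13 mm farther back than shut.
Start: joints at [-1.228, 0.507, -0.238, 1.5, 0.126, 1.149, -0.155], TCP at [146.641, 607.543, 249.975] pointing down, gripper open.
Joint ranges: [-3.08, 3.08], [-0.24, 2.05], [-1.43, 1.35], [0, 2.5], [-1.52, 4.66], [0.17, 1.96], [-2.89, 2.89]. Speed limits (rad/s): [2.39, 2.39, 3.14, 3.14, 3.14, 3.14, 3.14].

### API

Orientations are given as a unit quaternion [x, y, z, w].
In Python, from bench import robot, vision, job, spotter gives the robot as it stands.
- The arm moves only by the tool move_arm, never from a script. Its argument "rows" is a list of rows, each an object of numbers: "x", "y", "z": the shift along the tool's x, y, z in cm; "wx", "wy", "wz": the turn, a rotation vector about the tool's x, y, z in units of 8 degrees (1.0 is 8 degrees); "jaw": the finger opening in cm, from 0 to 8.54. In form: [{"x": .., "y": .., "z": .., "wx": .., "wy": .., "wz": .., "jaw": ..}, ...]. A call has 1 to 10 rows; each row is the pose to reach, as a shift and turn from the pose commanded when the call began, along the tool's axes at that moment; what a row does not reach only later rows make up. A row lasts 1/10 s, in which the tool goes at most 50 mm and 8.59 degrees, less where a joint would pass 70% of its speed; a pose out of reach is approached as far as the arm can. A call with a gripper value outside its range is refused whole. The fingers move at their own pace and stop on an object; "grip_force" is the grip in N (left out, the last holds). Time passes only in rows, so rows that repeat a pose let the fingers close. It gives the time, the measured TCP pose, the force, the opening and the grip force at its end, in the units of the state.
- robot.read_state(): the state, without advancing time (a new reading comes with each control period).
- vision.capture(name): name is "scene" or "side" or "wrist"; returns (picture, depth): 400x640x3 uint8, red, green, blue; 400x640 float32, mm along the optical axis (not along the pixel's ray), 0 where there is no reading.
- vision.camera_model(name): a dict with "K" (3x3 intrinsics, pixels), "extrinsics" (4x4, takes a point from world to camera coordinates). Camera axes: x right, y up, looking along -z (the intrinsics and any distortion apply to the point x, -y, -z); pixel columns grow to the right and rows downward; lengths in mm; the calibration is good to about 2 mm. A picture is of the moment at which its call begins: read the wrist's pose just before it. camera_model takes no time and is no camera call; for the wrist camera it gives the pose at the moment of the call.
- job.job_done(): hands the job in; it is judged then, once.
Trained networks look in the newest picture that a camera, given by its name, has taken for a name from the list of things; names that differ only in an ending like _2 or _b are one class to them, and where a whole thing is asked for, a point or a joint stands for the part that bears it (a point fixed in the world has none). Each returns a list of dicts, best first, with "confidence" (0 to 1); they miss things now and then, are a little off and sometimes report something else, mostly with a low value. They report only what shows in the picture. A call takes as long as a camera call.
- spotter.recognise(thing, camera): "box" ([left, top, right, bottom] in pixels, round what is visible of it).
The state is a dict: "time": time; "joints": joint angles; "joint_velocities": joint speeds; "joint_torque": joint torques, N m; "position": TCP position; "eef_rot": TCP orientation; "ft_force": force on the tool from outside, world axes, zero at the start; "moment": the same for the moment, N m; "width": finger opening in mm; "grip_force": force on a finger pad.
Only numpy, scipy, OpenCV 4.12 (cv2) and the standard library are available. Lean on these libraries where they do the work, as an engineer would, in place of code of your own. Each camera call takes 0.05 s, during which the arm holds its last target. There are 200 camera calls.

## Working session

There is one attempt and no reset: what is moved stays moved. The work goes in short steps, Python scripts to look and compute and a tool call to move; the robot and the scene stay as the last step left them, time stands still between calls to the robot, and variables do not carry over. Pictures are saved under pics/ and viewed, at most 10 in all, crops included, and the job is handed in when it is done.

Besides the shell and the picture viewer there is one more tool, called after ">>>" as name(argument=value, ...) on one line, values as JSON. move_arm: Moves the arm, as the interface text tells. Its arguments: {"type":"object","properties":{"rows":{"type":"array"},"grip_force":{"type":"number"}},"required":["rows"]}

```bash
mkdir -p pics; cat > h.py <<'E'
import numpy as np, cv2
from bench import robot, vision, job, spotter
def cap(n):
    m=vision.camera_model(n); p,d=vision.capture(n); return p,d,m
def cloud(d,m):
    K=np.array(m["K"]);E=np.array(m["extrinsics"])
    v,u=np.mgrid[:d.shape[0],:d.shape[1]]
    X=np.stack([(u-K[0,2])/K[0,0]*d,-(v-K[1,2])/K[1,1]*d,-d],-1)
    return (X-E[:3,3])@E[:3,:3]
E
python3 - <<'E'
from h import *
s=robot.read_state();print(s["time"],s["position"],s["eef_rot"],s["width"],s["ft_force"])
ims=[]
for n in("scene","side"):
    p,d,m=cap(n);ims.append(p);np.savez(n,p=p,d=d,P=cloud(d,m))
    print({k:m[k] for k in m if k not in("K","extrinsics")})
    for t in("box","lid_pull","handle_mid","lid"):
        print(n,t,spotter.recognise(t,n)[:2])
cv2.imwrite("pics/a.png",cv2.resize(np.vstack(ims),(480,600))[:,:,::-1])
cv2.imwrite("pics/s.png",ims[0][:,:,::-1])
E
```

```text
0.0 [146.60729003 607.07664618 249.13002577] [ 1.18127929e-01  9.92997987e-01 -8.85692796e-04 -7.84383837e-05] 85.39957585108624 [-0.42143241  0.12724552 -0.89866689]
{}
scene box [{'box': [0.0, 1.0, 640.0, 400.0], 'confidence': 0.74}, {'box': [228.3, 137.1, 349.5, 212.8], 'confidence': 0.67}]
scene lid_pull [{'box': [276.6, 162.9, 349.0, 204.2], 'confidence': 0.83}]
scene handle_mid [{'box': [229.8, 135.1, 346.5, 214.8], 'confidence': 0.95}]
scene lid [{'box': [281.2, 159.0, 350.8, 205.2], 'confidence': 0.66}]
{}
side box []
side lid_pull [{'box': [262.8, 215.7, 345.0, 285.3], 'confidence': 0.97}]
side handle_mid [{'box': [268.1, 216.6, 369.4, 319.8], 'confidence': 0.93}]
side lid [{'box': [0.0, 75.9, 623.9, 399.5], 'confidence': 0.67}, {'box': [263.2, 216.0, 341.0, 285.4], 'confidence': 0.64}]
```

View pics/s.png

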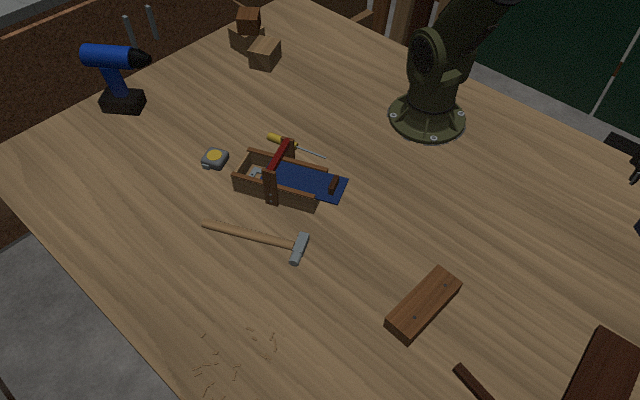

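View pics/a.png

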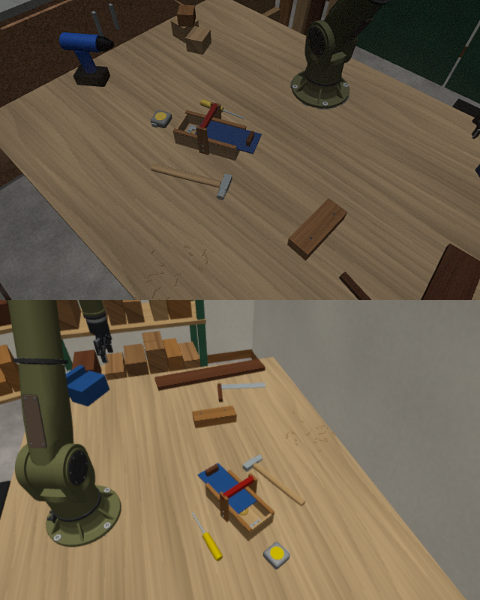

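The scene picture shows the box around (285,180), the red bar from (290,143) to (270,172) and the dark pull at (333,185). The lid is slid out towards the robot's left. Next I'll measure the red and blue parts in 3D from both cameras.

```bash
python3 - <<'E'
from h import *
for n,b in(("scene",(225,130,355,220)),("side",(258,210,375,325))):
    z=np.load(n+".npz");p=z["p"];d=z["d"];P=z["P"]
    hsv=cv2.cvtColor(p,cv2.COLOR_RGB2HSV).astype(int);H,S,V=[hsv[...,i] for i in range(3)]
    M=np.zeros(d.shape,bool);M[b[1]:b[3],b[0]:b[2]]=1;M&=d>0
    red=M&((H<6)|(H>172))&(S>170)&(V>60);blue=M&(H>100)&(H<125)&(S>120)
    for nm,m,zr in(("red",red,(90,150)),("blue",blue,(40,80))):
        Q=P[m];print(n,nm,len(Q),np.round(np.percentile(Q[:,2],[5,50,95]),1))
        Q=Q[(Q[:,2]>zr[0])&(Q[:,2]<zr[1])]
        if nm=="red":Q=Q[Q[:,2]>np.percentile(Q[:,2],40)]
        (c,wh,a)=cv2.minAreaRect(Q[:,:2].astype(np.float32));print("  rect",np.round(c,1),np.round(wh,1),round(a,1),"mean",Q.mean(0).round(1))
        print("  pts",cv2.boxPoints((c,wh,a)).round().tolist())
    # pull / tall bits above lid
    Q=P[M&(P[...,2]>74)&(P[...,2]<95)&~red];print(" high",len(Q))
    for q in cv2.boxPoints(cv2.minAreaRect(Q[:,:2].astype(np.float32))):print("  ",q.round())
    T=P[M&(P[...,2]<8)];print(" table z",np.median(T[:,2]))
    np.set_printoptions(suppress=True)
    # pull blob
    mm=(M&(P[...,2]>70)&(P[...,2]<95)&~red).astype(np.uint8)
    k,l,st,ce=cv2.connectedComponentsWithStats(mm)
    for i in range(1,k):
        if st[i,4]>8: print("  comp",st[i],P[l==i].mean(0).round(1),np.median(p[l==i],0))
E
```

```text
scene red 190 [127.4 129.6 132.5]
  rect [ 503.  -126.2] [115.   15.9] 22.9 mean [ 506.8 -124.3  130.8]
  pts [[447.0, -141.0], [453.0, -156.0], [559.0, -111.0], [553.0, -97.0]]
scene blue 1562 [55.1 58.1 61.1]
  rect [479.2 -65.4] [ 93.8 218.7] 21.9 mean [471.2 -51.   58.1]
  pts [[395.0, 19.0], [476.0, -184.0], [563.0, -149.0], [482.0, 54.0]]
 high 231
   [396.   5.]
   [ 443. -156.]
   [ 573. -119.]
   [526.  42.]
 table z 0.15924658487008989
  comp [284 149  11   9  64] [ 449.1 -141.3   81.4] [45. 31. 22.]
  comp [328 174  11  19 118] [450.9  12.5  81.4] [54. 35. 26.]
  comp [262 180  15  10  91] [ 562.2 -100.7   82.9] [44. 32. 21.]
side red 372 [118.9 128.8 131.9]
  rect [ 503.  -127.1] [115.9  18.5] 23.1 mean [ 501.5 -127.1  130. ]
  pts [[446.0, -141.0], [453.0, -158.0], [560.0, -113.0], [553.0, -96.0]]
side blue 1596 [55.3 57.8 60.4]
  rect [477.8 -64.3] [ 90.3 217.3] 22.4 mean [483.  -72.1  57.8]
  pts [[395.0, 19.0], [477.0, -182.0], [561.0, -148.0], [478.0, 53.0]]
 high 214
   [384.  -7.]
   [ 450. -168.]
   [ 571. -119.]
   [505.  42.]
 table z -0.1546683177779773
  comp [274 219  18  15 126] [445.9   8.   80.6] [78. 47. 29.]
  comp [331 246  12  10  59] [ 558.6 -110.9   81. ] [65. 42. 20.]
  comp [293 267  12  15  70] [ 446.1 -153.6   82. ] [64. 42. 21.]
```

Both cameras agree. The bar's middle is at (503,-127), the box yaw is 22.5° and the pull is at (448,10), so the lid is about 62 mm open. I'll move towards the pull through an intermediate point and turn the tool 36°.

>>> move_arm(rows=[{"x": -3, "y": -3, "z": 0.3, "wz": -0.6}, {"x": -6.3, "y": -6.4, "z": 0.8, "wz": -1.2}, {"x": -9.6, "y": -9.8, "z": 1.2, "wz": -1.8}, {"x": -12.9, "y": -13.2, "z": 1.6, "wz": -2.4}, {"x": -16.2, "y": -16.6, "z": 2, "wz": -3}, {"x": -19.5, "y": -20, "z": 2.4, "wz": -3.6}, {"x": -22.5, "y": -23, "z": 2.7, "wz": -4.2}, {"x": -25, "y": -25.5, "z": 3, "wz": -4.5}, {"x": -25, "y": -25.5, "z": 3, "wz": -4.5, "jaw": 8.5}], grip_force=20)

```text
invalid input
```

```bash
cat >> h.py <<'E'
from scipy.spatial.transform import Rotation as R
def rel(t,yaw=112.5):
    "shift in tool cm / turn units to world target t, tool down, tool y at yaw deg"
    s=robot.read_state();r=R.from_quat(s["eef_rot"]);a=np.radians(yaw)
    y=np.array([np.cos(a),np.sin(a),0]);z=np.array([0,0,-1.]);G=R.from_matrix(np.stack([np.cross(y,z),y,z],1))
    print("t",round(s["time"],2),"pos",s["position"].round(1) if hasattr(s["position"],"round") else s["position"],"F",np.round(s["ft_force"],1),"w",round(s["width"],1),"g",s["grip_force"])
    print("shift cm",(r.inv().apply(np.array(t)-s["position"])/10).round(2),"turn",np.round(np.degrees((r.inv()*G).as_rotvec())/8,2))
E
python3 -c "
from h import *
rel((447.5,10,150))"
```

```text
t 0.5 pos [146.6 607.5 249.9] F [ 0.8 -0.6  0.5] w 85.4 g 0.0
shift cm [-43.26 -51.03  10.  ] turn [-0.   -0.   -4.51]
```

>>> move_arm(rows=[{"x": -3, "y": -3, "z": 0.3, "wx": 0, "wy": 0, "wz": -0.6, "jaw": 8.5}, {"x": -6.3, "y": -6.4, "z": 0.8, "wx": 0, "wy": 0, "wz": -1.2, "jaw": 8.5}, {"x": -9.6, "y": -9.8, "z": 1.2, "wx": 0, "wy": 0, "wz": -1.8, "jaw": 8.5}, {"x": -12.9, "y": -13.2, "z": 1.6, "wx": 0, "wy": 0, "wz": -2.4, "jaw": 8.5}, {"x": -16.2, "y": -16.6, "z": 2, "wx": 0, "wy": 0, "wz": -3, "jaw": 8.5}, {"x": -19.5, "y": -20, "z": 2.4, "wx": 0, "wy": 0, "wz": -3.6, "jaw": 8.5}, {"x": -22.5, "y": -23, "z": 2.7, "wx": 0, "wy": 0, "wz": -4.2, "jaw": 8.5}, {"x": -25, "y": -25.5, "z": 3, "wx": 0, "wy": 0, "wz": -4.5, "jaw": 8.5}, {"x": -25, "y": -25.5, "z": 3, "wx": 0, "wy": 0, "wz": -4.5, "jaw": 8.5}], grip_force=20)

```text
time: 1.4
position: [332.4, 296.2, 219.7]
eef_rot: [-0.191, 0.982, -0.001, 0.0]
ft_force: [-0.4, 0.4, -0.4]
width: 84.8
grip_force: 0.0
```

```bash
python3 -c "
from h import *
rel((447.5,10,150))"
```

```text
t 1.4 pos [332.4 296.2 219.7] F [-0.4  0.4 -0.4] w 84.8 g 0.0
shift cm [  0.08 -30.82   7.06] turn [-0.02 -0.   -0.06]
```

>>> move_arm(rows=[{"x": 0, "y": -4, "z": 0.5, "wx": 0, "wy": 0, "wz": 0, "jaw": 6}, {"x": 0, "y": -8.5, "z": 1.5, "wx": 0, "wy": 0, "wz": 0, "jaw": 6}, {"x": 0, "y": -13, "z": 2.5, "wx": 0, "wy": 0, "wz": 0, "jaw": 6}, {"x": 0, "y": -17.5, "z": 3.5, "wx": 0, "wy": 0, "wz": 0, "jaw": 6}, {"x": 0, "y": -22, "z": 4.5, "wx": 0, "wy": 0, "wz": 0, "jaw": 6}, {"x": 0, "y": -26.5, "z": 5.5, "wx": 0, "wy": 0, "wz": 0, "jaw": 6}, {"x": 0.1, "y": -29.5, "z": 6.5, "wx": 0, "wy": 0, "wz": 0, "jaw": 6}, {"x": 0.1, "y": -30.8, "z": 7, "wx": 0, "wy": 0, "wz": 0, "jaw": 6}, {"x": 0.1, "y": -30.8, "z": 7, "wx": 0, "wy": 0, "wz": 0, "jaw": 6}])

```text
time: 2.3
position: [446.8, 15.2, 149.5]
eef_rot: [-0.193, 0.981, 0.0, -0.0]
ft_force: [-0.2, 1.3, 0.1]
width: 60.1
grip_force: 0.0
```

```bash
python3 - <<'E'
from h import *
rel((447.5,10,84))
p,d,m=cap("wrist");cv2.imwrite("pics/w1.png",p[:,:,::-1]);P=cloud(d,m)
print(spotter.recognise("lid_pull","wrist")[:2])
hsv=cv2.cvtColor(p,cv2.COLOR_RGB2HSV)
Q=P[(P[...,2]>74)&(P[...,2]<92)&(d>0)&(np.linalg.norm(P[...,:2]-[447.5,10],axis=-1)<50)]
print(len(Q));r=cv2.minAreaRect(Q[:,:2].astype(np.float32));print(r,Q.mean(0),np.percentile(Q[:,2],[5,95]))
E
```

```text
t 2.3 pos [446.8  15.2 149.5] F [-0.2  1.3  0.1] w 60.1 g 0.0
shift cm [ 0.12 -0.51  6.55] turn [ 0.   -0.01 -0.03]
[{'box': [64.8, 148.1, 352.2, 257.3], 'confidence': 0.85}]
1297
((447.16754150390625, 9.932632446289062), (50.013153076171875, 13.442448616027832), 22.33662223815918) [445.18671321   9.31775264  83.43518658] [81.82804385 84.72788995]
```

View pics/w1.png

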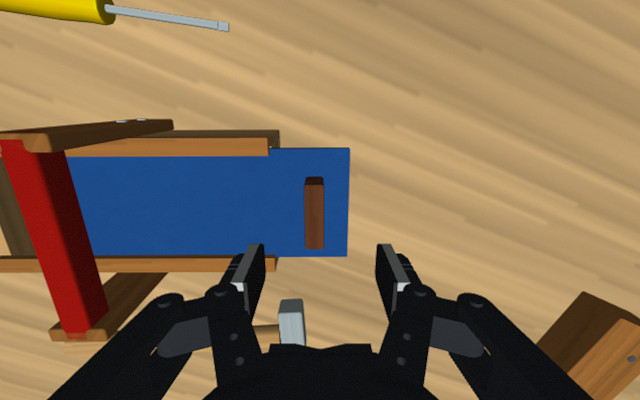

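The wrist view shows the pull at (314,213), which is (447,10) in the world, between the fingers in y. I'll lower onto it.

```bash
python3 -c "
from h import *
rel((447.2,9.9,84))"
```

```text
t 2.4 pos [446.3  17.6 150.2] F [-0.7  0.7  0.5] w 60.1 g 0.0
shift cm [ 0.21 -0.75  6.62] turn [0.01 0.   0.  ]
```

>>> move_arm(rows=[{"x": 0.1, "y": -0.4, "z": 1, "wx": 0, "wy": 0, "wz": 0, "jaw": 5}, {"x": 0.1, "y": -0.7, "z": 2.5, "wx": 0, "wy": 0, "wz": 0, "jaw": 5}, {"x": 0.1, "y": -0.7, "z": 4, "wx": 0, "wy": 0, "wz": 0, "jaw": 5}, {"x": 0.1, "y": -0.7, "z": 5.3, "wx": 0, "wy": 0, "wz": 0, "jaw": 5}, {"x": 0.1, "y": -0.7, "z": 6.2, "wx": 0, "wy": 0, "wz": 0, "jaw": 5}, {"x": 0.1, "y": -0.7, "z": 6.5, "wx": 0, "wy": 0, "wz": 0, "jaw": 5}, {"x": 0.1, "y": -0.7, "z": 6.5, "wx": 0, "wy": 0, "wz": 0, "jaw": 5}, {"x": 0.1, "y": -0.7, "z": 6.5, "wx": 0, "wy": 0, "wz": 0, "jaw": 5}])

```text
time: 3.2
position: [448.4, 9.4, 85.3]
eef_rot: [-0.195, 0.981, -0.0, 0.0]
ft_force: [-0.6, -0.1, 0.1]
width: 49.4
grip_force: 0.0
```

```bash
python3 -c "
from h import *
rel((447.2,9.9,84))"
```

```text
t 3.2 pos [448.4   9.4  85.3] F [-0.6 -0.1  0.1] w 49.4 g 0.0
shift cm [0.09 0.1  0.13] turn [-0.  0. -0.]
```

>>> move_arm(rows=[{"x": 0, "y": 0, "z": 0, "wx": 0, "wy": 0, "wz": 0, "jaw": 3}, {"x": 0, "y": 0, "z": 0, "wx": 0, "wy": 0, "wz": 0, "jaw": 2}, {"x": 0, "y": 0, "z": 0, "wx": 0, "wy": 0, "wz": 0, "jaw": 1}, {"x": 0, "y": 0, "z": 0, "wx": 0, "wy": 0, "wz": 0, "jaw": 1}, {"x": 0, "y": 0, "z": 0, "wx": 0, "wy": 0, "wz": 0, "jaw": 1}, {"x": 0, "y": 0, "z": 0, "wx": 0, "wy": 0, "wz": 0, "jaw": 1}], grip_force=20)

```text
time: 3.8
position: [448.4, 9.1, 85.3]
eef_rot: [-0.194, 0.981, -0.0, 0.0]
ft_force: [-0.6, 0.0, 6.2]
width: 13.4
grip_force: 25.4
```

>>> move_arm(rows=[{"x": 0, "y": -0.4, "z": 0, "wx": 0, "wy": 0, "wz": 0, "jaw": 1}, {"x": 0, "y": -1.2, "z": 0, "wx": 0, "wy": 0, "wz": 0, "jaw": 1}, {"x": 0, "y": -2.0, "z": 0, "wx": 0, "wy": 0, "wz": 0, "jaw": 1}, {"x": 0, "y": -2.8, "z": 0, "wx": 0, "wy": 0, "wz": 0, "jaw": 1}, {"x": 0, "y": -3.6, "z": 0, "wx": 0, "wy": 0, "wz": 0, "jaw": 1}, {"x": 0, "y": -4.4, "z": 0, "wx": 0, "wy": 0, "wz": 0, "jaw": 1}, {"x": 0, "y": -5.0, "z": 0, "wx": 0, "wy": 0, "wz": 0, "jaw": 1}, {"x": 0, "y": -5.5, "z": 0, "wx": 0, "wy": 0, "wz": 0, "jaw": 1}, {"x": 0, "y": -5.8, "z": 0, "wx": 0, "wy": 0, "wz": 0, "jaw": 1}, {"x": 0, "y": -5.8, "z": 0, "wx": 0, "wy": 0, "wz": 0, "jaw": 1}])

```text
time: 4.8
position: [470.8, -45.1, 85.4]
eef_rot: [-0.194, 0.981, -0.0, 0.0]
ft_force: [-0.3, -1.7, 5.5]
width: 13.2
grip_force: 25.3
```

>>> move_arm(rows=[{"x": 0, "y": -0.2, "z": 0, "wx": 0, "wy": 0, "wz": 0, "jaw": 1}, {"x": 0, "y": -0.4, "z": 0, "wx": 0, "wy": 0, "wz": 0, "jaw": 1}, {"x": 0, "y": -0.6, "z": 0, "wx": 0, "wy": 0, "wz": 0, "jaw": 1}, {"x": 0, "y": -0.8, "z": 0, "wx": 0, "wy": 0, "wz": 0, "jaw": 1}, {"x": 0, "y": -0.8, "z": 0, "wx": 0, "wy": 0, "wz": 0, "jaw": 1}, {"x": 0, "y": -0.8, "z": 0, "wx": 0, "wy": 0, "wz": 0, "jaw": 1}])

```text
time: 5.4
position: [472.7, -49.7, 85.4]
eef_rot: [-0.195, 0.981, 0.001, -0.0]
ft_force: [-3.8, 8.0, 9.2]
width: 13.4
grip_force: 25.9
```

```bash
cat > meas.py <<'E'
from h import *
rel((503,-127,120))
for n in("scene","side"):
    p,d,m=cap(n);P=cloud(d,m)
    hsv=cv2.cvtColor(p,cv2.COLOR_RGB2HSV).astype(int);H,S,V=[hsv[...,i] for i in range(3)]
    N=(np.linalg.norm(P[...,:2]-[495,-105],axis=-1)<170)&(d>0)
    for nm,mk in(("red",N&((H<6)|(H>172))&(S>170)&(V>60)&(P[...,2]>124)&(P[...,2]<140)),("blue",N&(H>100)&(H<125)&(S>120)&(P[...,2]>50)&(P[...,2]<66))):
        print(n,nm,mk.sum(),[np.round(v,1) for v in cv2.minAreaRect(P[mk][:,:2].astype(np.float32))] if mk.sum()>5 else "",
          "y along box", np.percentile((P[mk][:,:2]-[503,-127])@[-.383,.924],[1,99]).round(1))
    cv2.imwrite("pics/m_%s_%d.png"%(n,robot.read_state()["time"]*100),p[:,:,::-1])
E
python3 meas.py
```

```text
t 5.4 pos [472.7 -49.7  85.4] F [-3.8  8.   9.2] w 13.4 g 25.881112217903137
shift cm [ 0.17 -8.3  -3.48] turn [0.02 0.   0.01]
scene red 202 [array([ 504.6, -127.9]), array([118.6,  16.1]), np.float64(23.7)] y along box [-9.2  6.2]
scene blue 1220 [array([ 499.9, -127.1]), array([ 83.3, 218.3]), np.float64(21.9)] y along box [-105.7  108.4]
side red 316 [array([ 504.7, -128. ]), array([120.2,  19.5]), np.float64(21.7)] y along box [-10.6   6.5]
side blue 1683 [array([ 506. , -122.3]), array([ 81.9, 216. ]), np.float64(22.5)] y along box [-102.7  104. ]
```

The lid is at its stop: the reaction force is 9 N and the pull sits 85 mm from the bar's middle. I'll release it and rise.

>>> move_arm(rows=[{"x": 0, "y": 0.1, "z": 0, "wx": 0, "wy": 0, "wz": 0, "jaw": 2}, {"x": 0, "y": 0.1, "z": 0, "wx": 0, "wy": 0, "wz": 0, "jaw": 4}, {"x": 0, "y": 0.1, "z": 0, "wx": 0, "wy": 0, "wz": 0, "jaw": 5}, {"x": 0, "y": 0.1, "z": 0, "wx": 0, "wy": 0, "wz": 0, "jaw": 5}, {"x": 0, "y": 0.1, "z": -2, "wx": 0, "wy": 0, "wz": 0, "jaw": 5}, {"x": 0, "y": 0.1, "z": -5, "wx": 0, "wy": 0, "wz": 0, "jaw": 5}, {"x": 0, "y": 0.1, "z": -9, "wx": 0, "wy": 0, "wz": 0, "jaw": 5}, {"x": 0, "y": 0.1, "z": -12, "wx": 0, "wy": 0, "wz": 0, "jaw": 5}, {"x": 0, "y": 0.1, "z": -12, "wx": 0, "wy": 0, "wz": 0, "jaw": 5}])

```text
time: 6.4
position: [475.1, -51.3, 208.7]
eef_rot: [-0.194, 0.981, -0.001, 0.003]
ft_force: [0.3, 0.4, -0.7]
width: 49.8
grip_force: 0.0
```

```bash
python3 meas.py; python3 - <<'E'
from h import *
p,d,m=cap("wrist");P=cloud(d,m)
cv2.imwrite("pics/w2.png",p[:,:,::-1])
hsv=cv2.cvtColor(p,cv2.COLOR_RGB2HSV).astype(int);H,S,V=[hsv[...,i] for i in range(3)]
mk=((H<6)|(H>172))&(S>170)&(V>60)&(P[...,2]>124)&(P[...,2]<140)&(d>0)
print(mk.sum(),cv2.minAreaRect(P[mk][:,:2].astype(np.float32)))
c=np.array([504.7,-128])
Q=P[(P[...,2]>74)&(P[...,2]<92)&(d>0)];L=(Q[:,:2]-c)@np.array([[.924,-.383],[.383,.924]])
L=L[(abs(L[:,0])<30)&(L[:,1]>60)&(L[:,1]<120)];print("pull in box",L.mean(0),np.percentile(L,[2,98],axis=0))
E
```

```text
t 6.4 pos [475.1 -51.3 208.7] F [ 0.3  0.4 -0.7] w 49.8 g 0.0
shift cm [ 0.36 -8.03  8.89] turn [-0.03  0.04 -0.01]
scene red 194 [array([ 502.6, -128.8]), array([119.9,  17.9]), np.float64(23.3)] y along box [-9.7  6.3]
scene blue 1377 [array([ 500.2, -127.1]), array([ 81.8, 219.5]), np.float64(22.5)] y along box [-105.6  108.1]
side red 306 [array([ 507.1, -127.1]), array([117.6,  17.8]), np.float64(22.7)] y along box [-10.4   6.7]
side blue 1713 [array([ 506.1, -121.8]), array([ 82.2, 217. ]), np.float64(22.5)] y along box [-103.   106.1]
3450 ((503.638427734375, -127.76190185546875), (119.79427337646484, 17.41790771484375), 22.357986450195312)
pull in box [-2.26625812 84.5963293 ] [[-24.79828452  77.77114423]
 [ 22.61372646  91.33012464]]
```

View pics/w2.png

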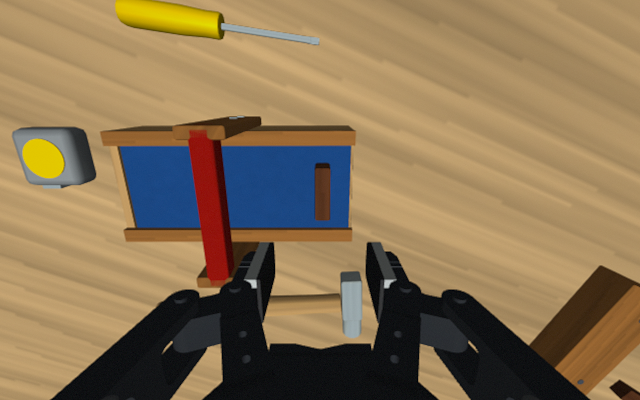

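The lid is shut, with the pull at pixel (322,192) and the bar around (210,205). I'll go over the bar and down.

```bash
python3 -c "
from h import *
rel((503.8,-127.8,117),112.4)"
```

```text
t 6.55 pos [472.5 -51.2 204.4] F [-0.8 -0.   0.3] w 50.2 g 0.0
shift cm [ 0.02 -8.27  8.74] turn [ 0.   -0.01  0.  ]
```

>>> move_arm(rows=[{"x": 0, "y": -2, "z": 0, "wx": 0, "wy": 0, "wz": 0, "jaw": 5}, {"x": 0, "y": -5, "z": 0, "wx": 0, "wy": 0, "wz": 0, "jaw": 5}, {"x": 0, "y": -7.5, "z": 0.5, "wx": 0, "wy": 0, "wz": 0, "jaw": 5}, {"x": 0, "y": -8.3, "z": 1, "wx": 0, "wy": 0, "wz": 0, "jaw": 5}, {"x": 0, "y": -8.3, "z": 2, "wx": 0, "wy": 0, "wz": 0, "jaw": 5}, {"x": 0, "y": -8.3, "z": 3.5, "wx": 0, "wy": 0, "wz": 0, "jaw": 5}, {"x": 0, "y": -8.3, "z": 5.5, "wx": 0, "wy": 0, "wz": 0, "jaw": 5}, {"x": 0, "y": -8.3, "z": 7.5, "wx": 0, "wy": 0, "wz": 0, "jaw": 5}, {"x": 0, "y": -8.3, "z": 8.7, "wx": 0, "wy": 0, "wz": 0, "jaw": 5}, {"x": 0, "y": -8.3, "z": 8.7, "wx": 0, "wy": 0, "wz": 0, "jaw": 5}])

```text
time: 7.55
position: [503.1, -126.3, 116.0]
eef_rot: [-0.195, 0.981, 0.001, -0.002]
ft_force: [0.0, -0.0, 0.3]
width: 50.1
grip_force: 0.0
```

>>> move_arm(rows=[{"x": 0, "y": 0, "z": 0, "wx": 0, "wy": 0, "wz": 0, "jaw": 4}, {"x": 0, "y": 0, "z": 0, "wx": 0, "wy": 0, "wz": 0, "jaw": 3.5}])

```text
time: 7.75
position: [505.1, -127.5, 118.7]
eef_rot: [-0.195, 0.981, -0.0, 0.001]
ft_force: [-0.3, -0.8, 0.2]
width: 35.2
grip_force: 0.0
```

```bash
python3 -c "
from h import *
rel((503.8,-127.8,117),112.4)"
```

```text
t 7.75 pos [ 505.1 -127.5  118.7] F [-0.3 -0.8  0.2] w 35.2 g 0.0
shift cm [0.13 0.03 0.17] turn [-0.    0.01  0.01]
```

>>> move_arm(rows=[{"x": 0, "y": 0, "z": 0, "wx": 0, "wy": 0, "wz": 0, "jaw": 2.5}, {"x": 0, "y": 0, "z": 0, "wx": 0, "wy": 0, "wz": 0, "jaw": 2}, {"x": 0, "y": 0, "z": 0, "wx": 0, "wy": 0, "wz": 0, "jaw": 1}, {"x": 0, "y": 0, "z": 0, "wx": 0, "wy": 0, "wz": 0, "jaw": 1}, {"x": 0, "y": 0, "z": 0, "wx": 0, "wy": 0, "wz": 0, "jaw": 1}, {"x": 0, "y": 0, "z": 0, "wx": 0, "wy": 0, "wz": 0, "jaw": 1}, {"x": 0, "y": 0, "z": 0, "wx": 0, "wy": 0, "wz": 0, "jaw": 1}], grip_force=90)

```text
time: 8.45
position: [505.0, -127.9, 118.8]
eef_rot: [-0.194, 0.981, -0.0, 0.001]
ft_force: [-1.0, 0.2, 6.0]
width: 16.4
grip_force: 88.3
```

>>> move_arm(rows=[{"x": 0, "y": 0, "z": -0.2, "wx": 0, "wy": 0, "wz": 0, "jaw": 1}, {"x": 0, "y": 0, "z": -0.5, "wx": 0, "wy": 0, "wz": 0, "jaw": 1}, {"x": 0, "y": 0, "z": -0.9, "wx": 0, "wy": 0, "wz": 0, "jaw": 1}, {"x": 0, "y": 0, "z": -1.4, "wx": 0, "wy": 0, "wz": 0, "jaw": 1}, {"x": 0, "y": 0, "z": -2, "wx": 0, "wy": 0, "wz": 0, "jaw": 1}, {"x": 0, "y": 0, "z": -2.6, "wx": 0, "wy": 0, "wz": 0, "jaw": 1}, {"x": 0, "y": 0, "z": -3, "wx": 0, "wy": 0, "wz": 0, "jaw": 1}, {"x": 0, "y": 0, "z": -3, "wx": 0, "wy": 0, "wz": 0, "jaw": 1}])

```text
time: 9.25
position: [505.1, -127.8, 148.8]
eef_rot: [-0.195, 0.981, -0.0, 0.001]
ft_force: [0.0, -0.2, -7.9]
width: 16.7
grip_force: 87.9
```

```bash
python3 - <<'E'
from h import *
rel((503.8,-127.8,238),112.4)
p,d,m=cap("side");q,_,_=cap("scene")
cv2.imwrite("pics/l1.png",np.hstack([cv2.resize(p[180:340,220:420],(400,320)),cv2.resize(q[100:260,190:390],(400,320))])[:,:,::-1])
E
```

```text
t 9.25 pos [ 505.1 -127.8  148.8] F [ 0.  -0.2 -7.9] w 16.7 g 87.90489792823792
shift cm [ 0.11  0.04 -8.92] turn [-0.01  0.01  0.  ]
```

View pics/l1.png

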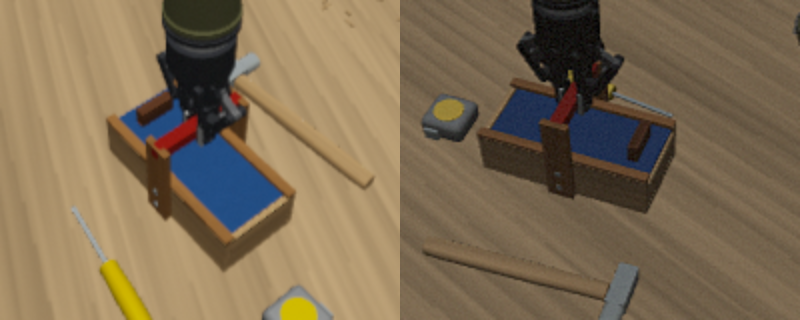

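The left half (side camera) and right half (scene camera) both show the box off the bench, level, with the lid shut. The load is about 8 N. I'll raise it another 9 cm gently.

>>> move_arm(rows=[{"x": 0, "y": 0, "z": -0.5, "wx": 0, "wy": 0, "wz": 0, "jaw": 1}, {"x": 0, "y": 0, "z": -1.3, "wx": 0, "wy": 0, "wz": 0, "jaw": 1}, {"x": 0, "y": 0, "z": -2.4, "wx": 0, "wy": 0, "wz": 0, "jaw": 1}, {"x": 0, "y": 0, "z": -3.6, "wx": 0, "wy": 0, "wz": 0, "jaw": 1}, {"x": 0, "y": 0, "z": -4.9, "wx": 0, "wy": 0, "wz": 0, "jaw": 1}, {"x": 0, "y": 0, "z": -6.2, "wx": 0, "wy": 0, "wz": 0, "jaw": 1}, {"x": 0, "y": 0, "z": -7.4, "wx": 0, "wy": 0, "wz": 0, "jaw": 1}, {"x": 0, "y": 0, "z": -8.3, "wx": 0, "wy": 0, "wz": 0, "jaw": 1}, {"x": 0, "y": 0, "z": -8.8, "wx": 0, "wy": 0, "wz": 0, "jaw": 1}, {"x": 0, "y": 0, "z": -9, "wx": 0, "wy": 0, "wz": 0, "jaw": 1}])

```text
time: 10.35
position: [504.8, -127.8, 238.6]
eef_rot: [-0.194, 0.981, -0.0, 0.0]
ft_force: [0.2, 0.2, -8.0]
width: 16.7
grip_force: 88.1
```

>>> move_arm(rows=[{"x": 0, "y": 0, "z": 0, "wx": 0, "wy": 0, "wz": 0, "jaw": 1}, {"x": 0, "y": 0, "z": 0, "wx": 0, "wy": 0, "wz": 0, "jaw": 1}, {"x": 0, "y": 0, "z": 0, "wx": 0, "wy": 0, "wz": 0, "jaw": 1}, {"x": 0, "y": 0, "z": 0, "wx": 0, "wy": 0, "wz": 0, "jaw": 1}, {"x": 0, "y": 0, "z": 0, "wx": 0, "wy": 0, "wz": 0, "jaw": 1}, {"x": 0, "y": 0, "z": 0, "wx": 0, "wy": 0, "wz": 0, "jaw": 1}, {"x": 0, "y": 0, "z": 0, "wx": 0, "wy": 0, "wz": 0, "jaw": 1}, {"x": 0, "y": 0, "z": 0, "wx": 0, "wy": 0, "wz": 0, "jaw": 1}])

```text
time: 11.15
position: [504.7, -127.7, 238.0]
eef_rot: [-0.194, 0.981, -0.0, 0.0]
ft_force: [0.1, -0.5, -7.8]
width: 16.6
grip_force: 88.1
```

```bash
python3 - <<'E'
from h import *
for k in range(2):
  for n in("side","scene"):
    p,d,m=cap(n);P=cloud(d,m)
    hsv=cv2.cvtColor(p,cv2.COLOR_RGB2HSV).astype(int);H,S=hsv[...,0],hsv[...,1]
    mk=(d>0)&(np.linalg.norm(P[...,:2]-[504,-128],axis=-1)<125)&(H>100)&(H<125)&(S>120)&(P[...,2]>140)&(P[...,2]<215)
    Q=P[mk];c=np.linalg.lstsq(np.c_[Q[:,:2]-[504,-128],np.ones(len(Q))],Q[:,2],rcond=None)[0]
    L=(Q[:,:2]-[505,-127.9])@[-.383,.924]
    print(n,len(Q),"tilt",np.hypot(*c[:2]).round(4),"lid z",c[2].round(1),"y",np.percentile(L,[1,99]).round(1))
rel((503.8,-127.8,238),112.4)
E
```

```text
side 1804 tilt 0.0022 lid z 177.0 y [-100.9  107.5]
scene 1462 tilt 0.0052 lid z 177.1 y [-103.4  110.6]
side 1809 tilt 0.0028 lid z 177.0 y [-100.8  107.3]
scene 1462 tilt 0.0059 lid z 177.1 y [-102.8  111. ]
t 11.35 pos [ 504.7 -127.7  238. ] F [ 0.5  0.2 -7.7] w 16.2 g 88.13652634620667
shift cm [ 0.08  0.02 -0.  ] turn [-0.  0.  0.]
```

The box is level, its underside is about 119 mm up, the lid is shut and it's holding still, so I'll hand in.

```bash
python3 -c "
from h import *
print(job.job_done())"
```

```text
the job is handed in; nothing more can be done
None
```

The lid is fully shut and the arm is holding the box by its red bar, level and still, with its underside about 119 mm above the bench; I've handed the job in, but no pass/fail result came back.

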